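# Push the used tea light through the caddy's sprung flap

### The job

Get the used tea light that lies on the recycling caddy's front ledge into the caddy: push the self-closing flap open with one finger, and while that finger still holds it open push the tea light over the edge with the other finger so that it drops inside. Only push it along, never pick it up. Then withdraw so that the flap swings shut, and leave the other things on the worktop where they are.

Things in the scene. Friction and masses are not known exactly. Their poses are not given: they have to be found in the camera images.
- caddy: White plastic counter-top recycling caddy, fixed to the worktop, 277 long x 140 wide x 181 mm high at the back. Own x runs from its front (facing the robot) to its back, z up. Origin: on the worktop, mid width, below the ledge's inner edge. x = -125 to 0: level ledge 130 mm high; 0 to 130: mouth with flap; 130 to 152: hood. Hollow inside, also under the ledge; floor 8 mm up.
- sill_edge (a point): Middle of the ledge's inner edge, on its top face, 130 mm above the worktop; axes as the caddy's. The ledge is 125 mm deep in front of it (to -x), 130 mm wide between side rims 4 mm high. Behind it (+x) is the mouth, 130 mm wide; side walls rise along the flap to 180 mm above the worktop. Nothing stands above ledge or flap. The tea light drops in when pushed past this edge with the flap open.
- caddy_flap (a joint): Flap angle in rad: 0 shut, stop at 1.15. Steel plate 118 wide x 138 long x 4 mm; shut, it slopes down 19 degrees from its hinge to just behind the ledge's edge at ledge height. Pressed down or backward its lower edge swings down into the caddy. A spring shuts it. A fingertip moved backward just above ledge height opens it ever wider: 0.7 rad at 105 mm past the edge.
- flap_hinge (a point): Middle of the flap's hinge line, which runs along the caddy's y at the flap's upper rear end, 130 mm behind the ledge's edge and 45 mm above the ledge. The spring: about 1 N at the lower edge starts the flap; a finger on its face 50 mm from here needs 5 to 10 N to hold it at 0.75 rad.
- flap_edge (a point): Middle of the flap's lower free edge, top face; moves with the flap. Shut, it lies about 6 mm behind and 2 mm above the ledge's edge.
- tea_light: Used tea light: flat round metal cup 38 mm across, 15 mm high, about 20 g, flat on the caddy's ledge, its centre 33 to 55 mm in front of the ledge's edge. Origin: centre of its underside.
- spare_light: A second, like tea light, on the worktop to the right of the caddy; not to be touched. Origin: centre of its underside.
- matches: Match box 36 x 53 x 14 mm on the worktop to the left of the caddy; not to be touched. Origin: centre of its underside.
- mug: Dotted white mug 78 mm across, 93 mm high, handle to its own +y, on the worktop at the front right; bystander. Origin: centre of its underside.
- glass: Empty drinking glass 80 mm across, 91 mm high, on the worktop at the back right; bystander. Origin: centre of its underside.
- garlic: Garlic bulb 56 mm across, on the worktop at the left; bystander. Origin: centre of its underside.

How it is judged:
By the outcome, as a careful person would: the job done as asked, in the order asked, and still so for the second after the job is handed in, with the robot touching nothing.
It also fails if it takes over 32 s, if anything falls off the work surface, if the arm or the gripper's body presses on something with over 40 N, if the wrist force passes 120 N, or if a joint passes its speed limit or range.

### The arm

A 6-joint arm with a two-finger parallel gripper is mounted at the origin on a cart in front of the work surface, level with it; the furniture and walls round the work are solid. World frame = base frame: x ahead of the robot, y to its left, z up, the work surface at z = 0. Lengths are in m, angles in rad, forces in N, time in s.
With the tool pointing down it reaches from about 0.35 to 0.8 m from the base axis. Payload 7.3 kg.
Tool frame: the origin (TCP) lies midway between the tips of the shut fingers; the grasp point (between the pads) lies 19 mm behind it; z points along the fingers, y is the line along which they close (so a half turn about z gives the same grasp; the last joint's range is limited). The gripper opens to 85 mm and grips with 20 to 120 N. Pads are 22 mm wide; open, the fingers measure 114 mm over their backs; the gripper's body (76 mm by 85 mm) begins 54 mm behind the grasp point. The pads swing forward as they close: fully open they stand 13 mm farther back than shut.
Start: joints at [1.088, 0.342, 1.524, -0, 1.275, -0.146], TCP at [0.173, 0.496, 0.231] pointing down, gripper open.
Joint ranges: [-2.53, 2.53], [-0.77, 2.02], [0.04, 2.7], [-1, 4.14], [0.28, 2.66], [-3.11, 3.11]. Speed limits (rad/s): [2.57, 2.57, 3.14, 3.14, 3.14, 3.14].

### API

Orientations are given as a unit quaternion [x, y, z, w].
In Python, from station import get_state, get_image, calibration, finish_job gives the robot as it stands. The module is installed in compiled form; this text tells all that it offers.
- The arm moves only by the shell command python3 -m pendant 'ROWS' [OPENING]. ROWS is JSON, one flat list of numbers, 6 for each row, row after row: the shift along the tool's x, y, z in cm, then the turn, a rotation vector about the tool's x, y, z in degrees. A call has 1 to 20 rows; each row is the pose to reach, as a shift and turn from the pose commanded when the call began, along the tool's axes at that moment; what a row does not reach only later rows make up. A row lasts 1/12 s, in which the tool goes at most 41.7 mm and 7.16 degrees, less where a joint would pass 70% of its speed; a pose out of reach is approached as far as the arm can. A call with a gripper value outside its range is refused whole. OPENING is the finger opening in cm, from 0 to 8.54, set as the call begins (- or left out, the last holds). The fingers move at their own pace and stop on an object; the grip force is fixed at half the most. Time passes only in rows, so rows that repeat a pose let the fingers close. It gives the time, the measured TCP pose, the force, the opening and the grip force at its end, in the units of the state.
- get_state(): the state, without advancing time (a new reading comes with each control period).
- get_image(name): name is "side" or "top" or "wrist"; returns the picture (400x640x3 uint8, red, green, blue); there is no depth.
- calibration(name): a dict with "K" (3x3 intrinsics, pixels), "distortion" ([k1, k2, p1, p2, k3] as OpenCV has them; the pictures are not rectified), "R" (3x3) and "t" (3): a world point X has camera coordinates R X + t. Camera axes: x right, y down, z forward; pixel columns grow to the right and rows downward; lengths in m; the calibration is good to about 2 mm. A picture is of the moment at which its call begins: read the wrist's pose just before it. calibration takes no time and is no camera call; for the wrist camera it gives the pose at the moment of the call.
- finish_job(): hands the job in; it is judged then, once.
The state is a dict: "time_s": time; "joint_pos": joint angles; "joint_velocities": joint speeds; "effort": joint torques, N m; "ee_pos": TCP position; "eef_rot": TCP orientation; "force": force on the tool from outside, world axes, zero at the start; "wrist_torque": the same for the moment, N m; "gripper_width": finger opening in m; "finger_force": force on a finger pad.
Only numpy, scipy, OpenCV 4.12 (cv2) and the standard library are available. Lean on these libraries where they do the work, as an engineer would, in place of code of your own. Each camera call takes 0.05 s, during which the arm holds its last target. There are 200 camera calls.

## Working session

There is one attempt and no reset: what is moved stays moved. The work goes in short steps, Python scripts to look and compute and a shell command to move; the robot and the scene stay as the last step left them, time stands still between calls to the robot, and variables do not carry over. Pictures are saved under pics/ and viewed, at most 10 in all, crops included, and the job is handed in when it is done.

```bash
mkdir -p pics; python3 - <<'E'
from station import *
import cv2,numpy as np
s=get_state();print(s['time_s'],s['ee_pos'],s['eef_rot'],s['gripper_width'])
for n in['top','side']:
    cv2.imwrite(f'pics/{n}0.png',get_image(n)[:,:,::-1]); c=calibration(n);print(n,c)
E
```

```text
0.0 [0.17326656 0.49514464 0.23061985] [ 1.67603634e-01  9.85854146e-01 -7.49101041e-04 -2.52515945e-04] 0.08539718065611339
top {'K': array([[490.90925607,   0.        , 314.07871479],
       [  0.        , 490.90925607, 206.49223112],
       [  0.        ,   0.        ,   1.        ]]), 'distortion': array([0.05177778, 0.        , 0.        , 0.        , 0.        ]), 'R': array([[-0.0263801 , -0.99948596,  0.01821818],
       [-0.99547384,  0.02460098, -0.09179663],
       [ 0.09130126, -0.02055733, -0.99561111]]), 't': array([-0.01058607,  0.55763998,  1.25813825])}
side {'K': array([[413.85195137,   0.        , 317.59008458],
       [  0.        , 413.85195137, 209.64581167],
       [  0.        ,   0.        ,   1.        ]]), 'distortion': array([-0.03595681,  0.        ,  0.        ,  0.        ,  0.        ]), 'R': array([[ 0.89165924, -0.4526884 , -0.0041235 ],
       [-0.18550819, -0.35705602, -0.91547676],
       [ 0.41295339,  0.81705826, -0.40234971]]), 't': array([-0.51691246,  0.22794517,  0.84734786])}
```

View pics/top0.png

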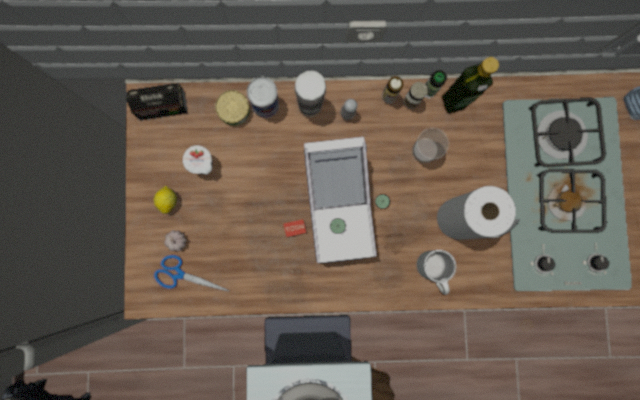

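View pics/side0.png

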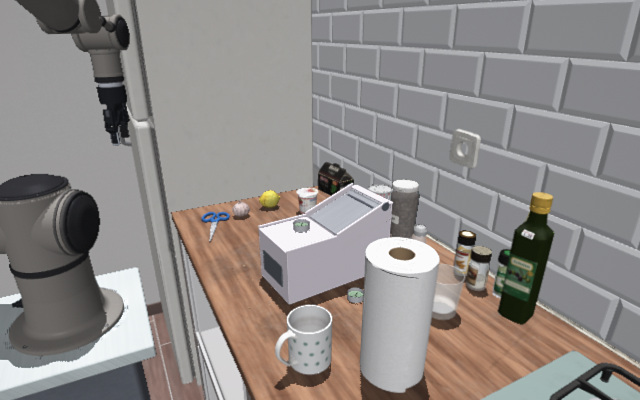

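The top view shows the caddy from about (305,140) to (375,262) with its ledge in front, and the tea light at (338,226). The side view shows the tea light at (301,226). The spare light is on the right and the matches on the left. Next I'll zoom in on both views.

```bash
python3 - <<'E'
import cv2,numpy as np
t=cv2.imread('pics/top0.png')[130:270,290:390]; s=cv2.imread('pics/side0.png')[180:305,250:400]
a=cv2.resize(t,None,fx=4,fy=4,interpolation=cv2.INTER_CUBIC); b=cv2.resize(s,(396,330),interpolation=cv2.INTER_CUBIC)
o=np.zeros((560,800,3),np.uint8);o[:560,:400]=a;o[:330,404:800]=b
cv2.imwrite('pics/crop0.png',o)
E
```

```text
(no output)
```

View pics/crop0.png

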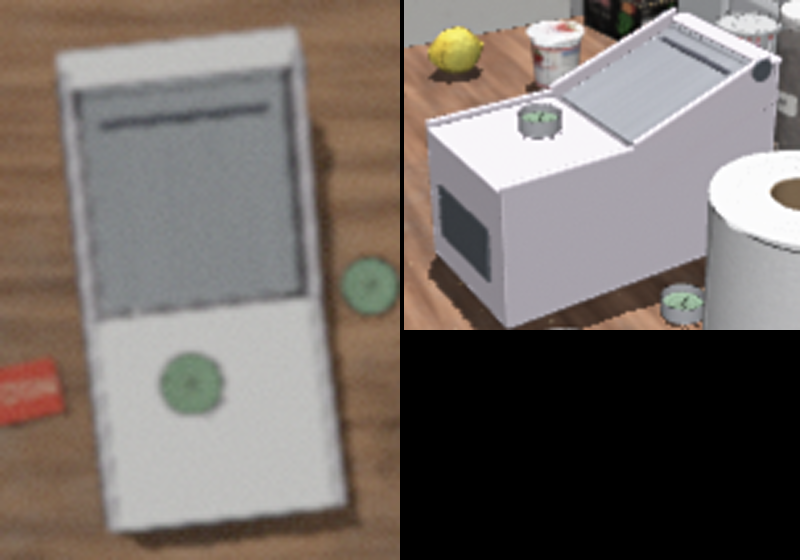

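```bash
cat > h.py <<'E'
import cv2,numpy as np
from station import *
def ray(n,p,c=None):
    c=c or calibration(n);u=cv2.undistortPoints(np.array([[p]],float),c['K'],c['distortion'])[0,0]
    d=c['R'].T@np.array([*u,1]);return -c['R'].T@c['t'],d/np.linalg.norm(d)
def plane(n,p,z,c=None):
    o,d=ray(n,p,c);return o+d*(z-o[2])/d[2]
def tri(p,q):
    (o1,d1),(o2,d2)=ray('top',p),ray('side',q)
    s=np.linalg.lstsq(np.c_[d1,-d2],o2-o1,rcond=None)[0];a=o1+s[0]*d1;b=o2+s[1]*d2
    return (a+b)/2,np.linalg.norm(a-b)
E
python3 - <<'E'
from h import *
np.set_printoptions(precision=4,suppress=True)
im=cv2.imread('pics/top0.png');h=cv2.cvtColor(im,cv2.COLOR_BGR2HSV)
m=cv2.inRange(h,(45,50,40),(85,255,220));n,_,st,ce=cv2.connectedComponentsWithStats(m)
print([(c,s[4]) for c,s in zip(ce,st) if s[4]>40])
T=[(c) for c,s in zip(ce,st) if s[4]>40 and 320<c[0]<355 and 210<c[1]<245][0]
print('tea',plane('top',T,.140),tri(T,(301.5,222.5)))
f=lambda x,y:(290+x/4,130+y/4); g=lambda x,y:(250+(x-404)/2.64,180+y/2.64)
P={'fl':((110,528),(430,123)),'fr':((345,503),(500,190)),'el':((90,318),(557,92)),'er':((323,296),(632,143)),'hl':((58,55),(680,12)),'hr':((297,30),(779,62))}
for k,(a,b) in P.items(): print(k,tri(f(*a),g(*b)),plane('top',f(*a),.132 if k[0]!='h' else .181))
E
```

```text
[(array([319.3814, 199.5965]), np.int32(255753)), (array([439.    ,  76.7321]), np.int32(112)), (array([465.0816, 101.6939]), np.int32(49))]Traceback (most recent call last):
  File "<stdin>", line 6, in <module>
IndexError: list index out of range
```

```bash
python3 - <<'E'
from h import *
np.set_printoptions(precision=4,suppress=True)
T=(337.75,226)
print('tea',plane('top',T,.140),tri(T,(301.5,222.5)))
print('spare',plane('top',(290+369/4,130+285/4),.01))
f=lambda x,y:(290+x/4,130+y/4); g=lambda x,y:(250+(x-404)/2.64,180+y/2.64)
P={'fl':((110,528),(430,123)),'fr':((345,503),(500,190)),'el':((90,318),(557,92)),'er':((323,296),(632,143)),'hl':((58,55),(680,12)),'hr':((297,30),(779,62))}
for k,(a,b) in P.items(): print(k,tri(f(*a),g(*b)),plane('top',f(*a),.132 if k[0]!='h' else .181))
E
```

```text
tea [ 0.4988 -0.0774  0.14  ] (array([ 0.4994, -0.0774,  0.1463]), np.float64(0.001941611664463553))
spare [ 0.5681 -0.2064  0.01  ]
fl (array([ 0.4167, -0.0278,  0.1331]), np.float64(0.003318585550486287)) [ 0.4151 -0.0273  0.132 ]
fr (array([ 0.4257, -0.1668,  0.1348]), np.float64(0.0010278243043855663)) [ 0.4262 -0.1674  0.132 ]
el (array([ 0.5421, -0.0194,  0.1327]), np.float64(0.0039895191551928035)) [ 0.5403 -0.0187  0.132 ]
er (array([ 0.5477, -0.1569,  0.1419]), np.float64(0.0031883308650506835)) [ 0.5501 -0.1589  0.132 ]
hl (array([ 0.6878, -0.0022,  0.181 ]), np.float64(0.004433093705776869)) [ 0.6898 -0.0032  0.181 ]
hr (array([ 0.7011, -0.1425,  0.1782]), np.float64(0.002136871809428891)) [ 0.7013 -0.1427  0.181 ]
```

Measured caddy: yaw about 4.8°, length 276 mm, ledge about 132 mm high. All of these match the sizes given. The tea light sits about 45 mm in front of the edge and 13 mm left of centre. I'll line the fingers up along the caddy's x, so the leading finger opens the flap and the trailing one pushes. First I move to a hover above.

```bash
python3 -m pendant '[-1.5,-1.3,0,0,0,2,-4.1,-3.4,0,0,0,5.3,-7.1,-6,0,0,0,9.2,-10.2,-8.6,0,0,0,13.2,-13.2,-11.1,0,0,0,17.2,-16.3,-13.7,0,0,0,21.1,-19.3,-16.3,0,0,0,25.1,-22.4,-18.8,0,0,0,29,-25.4,-21.4,0,0,0,33,-28.4,-24,0,0,0,37,-31.5,-26.5,0,0,0,41,-34.5,-29.1,0,0,0,44.9,-37.6,-31.7,0,0,0,48.8,-40.6,-34.2,0,0,0,52.8,-43.7,-36.8,0,0,0,56.8,-46.2,-38.9,0,0,0,60,-48.3,-40.7,0,0,0,62.7,-49.8,-41.9,0,0,0,64.7,-50.8,-42.8,0,0,0,66,-50.8,-42.8,0,0,0,66]' 8.54
python3 - <<'E'
from h import *
s=get_state();print(s['time_s'],s['ee_pos'],s['eef_rot'],s['joint_pos'],s['gripper_width'],s['force'])
c=calibration('wrist');cv2.imwrite('pics/w1.png',get_image('wrist')[:,:,::-1]);np.savez('w1.npz',**c);print(c)
E
```

```text
time_s: 1.77
ee_pos: [0.5122, -0.0783, 0.2306]
eef_rot: [0.679, 0.735, -0.0, -0.0]
force: [-0.6, -0.1, -0.1]
gripper_width: 0.0858
finger_force: 0.0
1.7667 [ 0.51223002 -0.0782795   0.23064188] [ 6.78588391e-01  7.34518706e-01 -2.38771337e-04 -9.48121499e-05] [-2.99413803e-01  3.30331398e-01  1.54329787e+00 -3.65461597e-04
  1.26834062e+00 -3.78422925e-01] 0.08580585151282044 [-0.56899236 -0.12700748 -0.0840401 ]
{'K': array([[349.12311035,   0.        , 318.92133822],
       [  0.        , 349.12311035, 200.84633161],
       [  0.        ,   0.        ,   1.        ]]), 'distortion': array([-0.00208558,  0.        ,  0.        ,  0.        ,  0.        ]), 'R': array([[ 9.96927170e-01,  7.83332819e-02,  3.38767971e-04],
       [ 7.44521822e-02, -9.48860213e-01,  3.06791735e-01],
       [ 2.43534469e-02, -3.05823795e-01, -9.51776611e-01]]), 't': array([-0.50516138, -0.15210489,  0.34351321])}
```

View pics/w1.png

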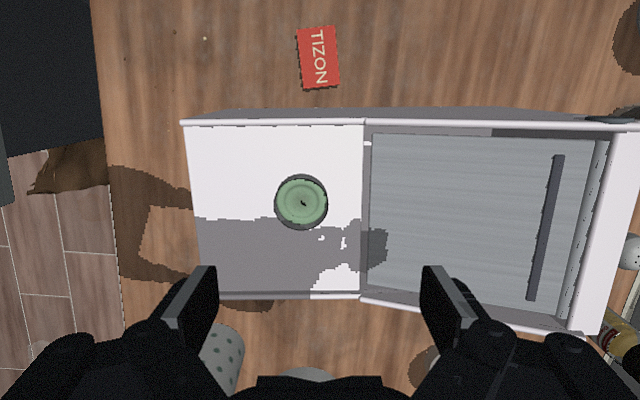

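The wrist view shows the tea-light rim centred at (302,202), the ledge's inner edge running (364,130) to (360,290), and the front corners at (184,122) and (206,298). Both open fingers straddle the tea light. I'll compute the positions from these.

```bash
python3 - <<'E'
from h import *
np.set_printoptions(precision=4,suppress=True)
c=dict(np.load('w1.npz'))
im=cv2.imread('pics/w1.png');h=cv2.cvtColor(im,cv2.COLOR_BGR2HSV)
m=cv2.inRange(h,(50,50,60),(80,255,255))[150:250,250:350];M=cv2.moments(m,True);T=(250+M['m10']/M['m00'],150+M['m01']/M['m00']);print(T,M['m00'])
t=plane('w',T,.142,c);
# height check: wrist ray against top-camera ray
(o1,d1),(o2,d2)=ray('w',T,c),ray('top',(337.75,226))
s=np.linalg.lstsq(np.c_[d1,-d2],o2-o1,rcond=None)[0];print('tri',o1+s[0]*d1,o2+s[1]*d2)
P={k:plane('w',p,z,c) for k,p,z in[('el',(364,130),.13),('er',(360,290),.13),('fl',(184,122),.134),('fr',(206,298),.134)]};print(t,P)
f=(P['fl']+P['fr'])/2;yv=P['fl']-P['fr'];yaw=np.arctan2(-yv[0],yv[1]);e=P['el']-P['er'];print('yaw',np.degrees(yaw),np.degrees(np.arctan2(-e[0],e[1])),np.linalg.norm(yv))
for a in(yaw,np.radians(4.8)):
  R=np.array([[np.cos(a),np.sin(a)],[-np.sin(a),np.cos(a)]]);em=(P['el']+P['er'])[:2]/2
  S=get_state()['ee_pos'][:2]
  print('edge-front',R@(em-f[:2]),'tea own',R@(t[:2]-em),'tcp own',R@(S-em),'tcp vs tea',R@(S-t[:2]))
q=get_state()['eef_rot'];print('toolheading',np.degrees(2*np.arctan2(q[1],q[0]))-90)
E
```

```text
(301.0810810810811, 199.1081081081081) 37.0
tri [ 0.4996 -0.0783  0.1282] [ 0.4994 -0.0782  0.1282]
[ 0.5    -0.0739  0.142 ] {'el': array([ 0.5397, -0.0245,  0.13  ]), 'er': array([ 0.5514, -0.1501,  0.13  ]), 'fl': array([ 0.4178, -0.0283,  0.134 ]), 'fr': array([ 0.4298, -0.1644,  0.134 ])}
yaw 5.011362392929433 5.310861943305744 0.13668485509138414
edge-front [ 0.1221 -0.0016] tea own [-0.0442  0.0174] tcp own [-0.0331  0.0134] tcp vs tea [ 0.0111 -0.0039]
edge-front [ 0.1221 -0.0012] tea own [-0.0443  0.0172] tcp own [-0.0331  0.0133] tcp vs tea [ 0.0111 -0.0039]
toolheading 4.642222886472126
```

```bash
python3 - <<'E'
from h import *
np.set_printoptions(precision=4,suppress=True)
c=dict(np.load('w1.npz'))
for z in(.2306,.237,.2436,.25):
  a,b=plane('w',(217,267),z,c),plane('w',(421,267),z,c);print(z,np.linalg.norm(a-b),a,b)
  print(plane('w',(302,202),.145,c)) if z==.25 else 0
E
```

```text
0.2306 0.09364769609385254 [ 0.4661 -0.0812  0.2306] [ 0.5595 -0.0739  0.2306]
0.237 0.08946184175940773 [ 0.4679 -0.0775  0.237 ] [ 0.5571 -0.0705  0.237 ]
0.2436 0.08514517947701146 [ 0.4698 -0.0738  0.2436] [ 0.5547 -0.0671  0.2436]
0.25 0.08095932514256658 [ 0.4716 -0.0701  0.25  ] [ 0.5523 -0.0638  0.25  ]
[ 0.5009 -0.075   0.145 ]
```

Casting the tip corners confirms the open tips are at TCP + 13 mm, since their separation there is 85 mm. Tea light is at (0.501, −0.075). I'll descend so the tips end about 6 mm above the ledge, with the front finger pressing the flap's lower end.

```bash
python3 -m pendant '[0.2,0,1.5,0,0,0,0.2,0,3.5,0,0,0,0.2,0,5.5,0,0,0,0.2,0,7.3,0,0,0,0.2,0,8.6,0,0,0,0.2,0,9.5,0,0,0,0.2,0,10,0,0,0,0.2,0,10.4,0,0,0,0.2,0,10.7,0,0,0,0.2,0,10.7,0,0,0]'
python3 - <<'E'
from h import *
s=get_state();print(s['time_s'],s['ee_pos'],s['force'])
o=np.zeros((560,800,3),np.uint8)
o[:400,:640]=get_image('wrist')[:,:,::-1]
o[340:,:]=0
o[340:560,500:800]=cv2.resize(get_image('side')[160:270,240:390],(300,220))[:,:,::-1]
cv2.imwrite('pics/w2.png',o)
E
```

```text
time_s: 2.65
ee_pos: [0.5113, -0.0741, 0.1243]
eef_rot: [0.677, 0.736, 0.0, 0.0]
force: [-0.1, -0.3, 0.3]
gripper_width: 0.0855
finger_force: 0.0
2.65 [ 0.51134952 -0.07411135  0.12432585] [-0.09429576 -0.27672407  0.3428345 ]
```

View pics/w2.png

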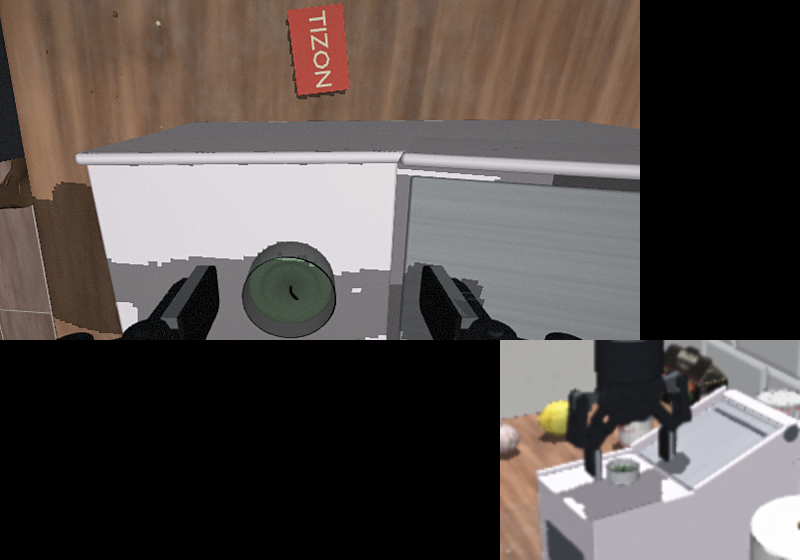

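The tips straddle the tea light: left finger tip at (205,270), tea light at (290,290), right finger tip at (430,270), over the flap's lower end. The flap is still shut and nothing is touched. I'll push backward.

```bash
python3 -m pendant '[0,0.2,0.1,0,0,0,0,0.6,0.2,0,0,0,0,1,0.2,0,0,0,0,1.5,0.2,0,0,0,0,2,0.2,0,0,0,0,2.5,0.2,0,0,0,0,3,0.2,0,0,0,0,3.5,0.2,0,0,0,0,4,0.2,0,0,0,0,4.4,0.2,0,0,0,0,4.6,0.2,0,0,0]'
python3 - <<'E'
from h import *
s=get_state();print(s['time_s'],s['ee_pos'],s['force'])
o=np.zeros((560,800,3),np.uint8)
o[:340,:640]=get_image('wrist')[:340,:,::-1]
o[340:560,500:800]=cv2.resize(get_image('side')[160:270,240:390],(300,220))[:,:,::-1]
cv2.imwrite('pics/w3.png',o)
E
```

```text
time_s: 3.67
ee_pos: [0.5576, -0.0705, 0.1222]
eef_rot: [0.677, 0.736, -0.0, -0.0]
force: [-3.1, 0.3, 0.4]
gripper_width: 0.0853
finger_force: 1.3
3.6667 [ 0.55762088 -0.07045644  0.1221825 ] [-3.0652836   0.25795834  0.4136769 ]
```

View pics/w3.png

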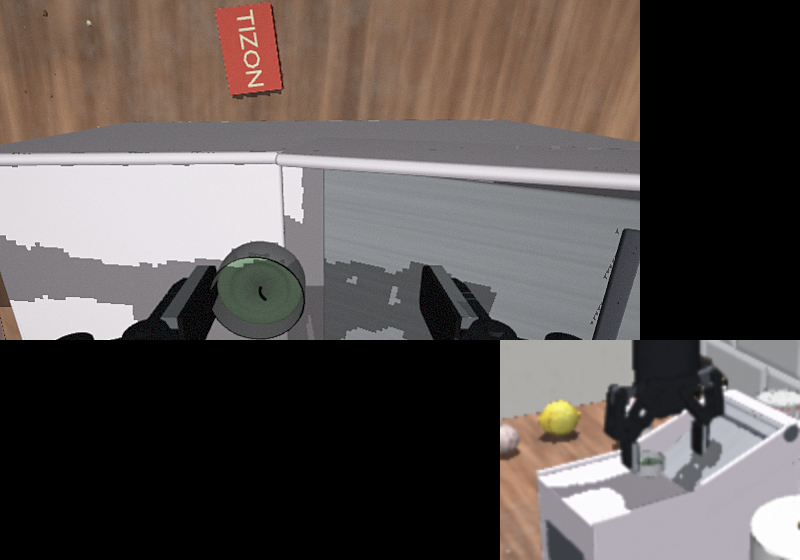

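The flap is open, with its edge now at x≈323 px and the ledge edge at x≈283 px. The trailing finger is pushing the tea light squarely at (262,290). I'll keep going.

```bash
python3 -m pendant '[0,0.3,0,0,0,0,0,0.7,0,0,0,0,0,1.1,0,0,0,0,0,1.5,0,0,0,0,0,1.9,0,0,0,0,0,2.3,0,0,0,0,0,2.7,0,0,0,0,0,3.1,0,0,0,0,0,3.4,0,0,0,0,0,3.6,0,0,0,0,0,3.6,0,0,0,0,0,3.6,0,0,0,0]'
python3 - <<'E'
from h import *
s=get_state();print(s['time_s'],s['ee_pos'],s['force'])
o=np.zeros((560,800,3),np.uint8)
o[:340,:640]=get_image('wrist')[:340,:,::-1]
o[340:560,500:800]=cv2.resize(get_image('side')[160:270,240:390],(300,220))[:,:,::-1]
cv2.imwrite('pics/w4.png',o)
E
```

```text
time_s: 4.77
ee_pos: [0.5923, -0.0674, 0.1216]
eef_rot: [0.677, 0.736, -0.001, -0.001]
force: [-6.6, -0.7, 0.7]
gripper_width: 0.0854
finger_force: 2.9
4.7667 [ 0.59228113 -0.06742567  0.1216113 ] [-6.6264686  -0.70081579  0.72568981]
```

View pics/w4.png

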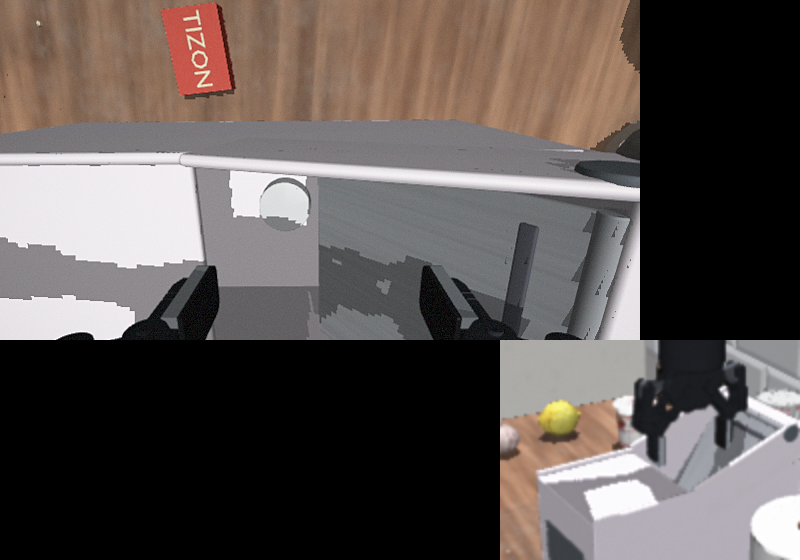

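The tea light has dropped in and lies upside down on the floor inside at (285,204). I'll go back along the same path so the flap shuts gently, then lift.

```bash
python3 -m pendant '[0,-0.4,0,0,0,0,0,-1,0,0,0,0,0,-1.7,0,0,0,0,0,-2.4,0,0,0,0,0,-3.1,0,0,0,0,0,-3.8,0,0,0,0,0,-4.5,-0.1,0,0,0,0,-5.2,-0.2,0,0,0,0,-5.9,-0.3,0,0,0,0,-6.6,-0.4,0,0,0,0,-7.3,-0.6,0,0,0,0,-7.8,-1,0,0,0,0,-8.2,-1.8,0,0,0,0,-8.2,-3.2,0,0,0,0,-8.2,-5,0,0,0,0,-8.2,-7,0,0,0,0,-8.2,-9,0,0,0,0,-8.2,-10.5,0,0,0,0,-8.2,-11.3,0,0,0,0,-8.2,-11.5,0,0,0]'
python3 -m pendant '[0,0,0,0,0,0,0,0,0,0,0,0,0,0,0,0,0,0,0,0,0,0,0,0,0,0,0,0,0,0,0,0,0,0,0,0]'
python3 - <<'E'
from h import *
o=np.zeros((560,800,3),np.uint8)
o[:340,:640]=get_image('wrist')[:340,:,::-1]
o[340:560,500:800]=cv2.resize(get_image('side')[160:270,240:390],(300,220))[:,:,::-1]
o[340:560,0:500]=cv2.resize(get_image('top')[130:262,200:500],(500,220))[:,:,::-1]
cv2.imwrite('pics/w5.png',o)
E
```

```text
time_s: 6.53
ee_pos: [0.5118, -0.0745, 0.2391]
eef_rot: [0.677, 0.736, 0.001, 0.001]
force: [-0.8, -0.5, -0.6]
gripper_width: 0.0853
finger_force: 0.0
time_s: 7.03
ee_pos: [0.5112, -0.0743, 0.2368]
eef_rot: [0.678, 0.736, -0.0, -0.0]
force: [-0.9, -0.6, -0.5]
gripper_width: 0.0855
finger_force: 0.0
```

View pics/w5.png

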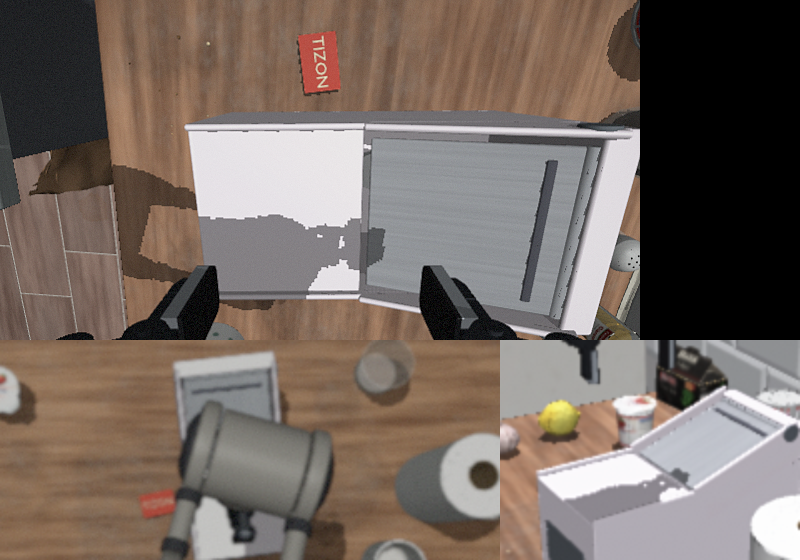

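The ledge is empty, the flap is shut and the gripper is clear. The matches and the other visible things look unmoved.

```bash
python3 -c "
from station import *
print(finish_job())"
```

```text
the job is handed in; nothing more can be done
None
```

The job is handed in: the tea light was pushed into the caddy while the other finger held the flap open, the flap has swung shut, the gripper is clear, and the other things I could see are where they were.

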